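# Pin the pull handle to the sample slide and hold it out at the load mark

### The job

I want to change the sample in the magnet chamber. Take the headed pin with the black knob out of the drilled block and push it down through the fork of the pull handle and the lug of the sample slide until its head sits fully home on the fork; then pull the black handle out against the spring until the slide's pointer stands at the red clip on the scale, and finish while still holding the handle there, because the slide springs back if you let go. Leave the other things on the bench where they are.

Things in the scene. Friction and masses are not known exactly. Their poses are not given: they have to be found in the camera images.
- pin: Headed pin, about 60 g: steel shank 10 mm across and 36 mm long, its last 5 mm tapered, under a black knob 20 mm across and 24 mm tall with an orange band. Origin: centre of the knob's underside (seating face), z up; shank down to -36 mm, knob up to +24 mm. It starts upright in an end hole of the block, knob resting on the block's top, 45 mm above the bench.
- block: Fixed aluminium tool block, 160 x 46 x 45 mm, with three upright holes 11.5 mm wide and 41 mm deep in a row along its x axis at -55, 0 and +55 mm. Origin: centre of the underside. The pin stands in one end hole, a driver in the other; which is which varies.
- rig: Fixed aluminium sample chamber, 220 deep x 260 wide x 275 mm tall (stub on its lid up to 330 mm), with a slide bed 80 mm wide, 45 mm high (rail 60 mm), standing out 355 mm from its front. Origin: on the bench below the middle of the front face. x points into the chamber; slide and pull handle run out along -x.
- puller: Pull-handle carriage: fork of two aluminium plates (30 mm wide, 8 mm thick, 12 mm apart) astride the slide's lug, and a black bar handle. Slides out along the rig's -x, 130 mm, about 1 N friction, no spring; starts home, holes aligned. Origin: centre of the hole (11.5 mm, through both plates) in the fork's top face, 102 mm above the bench; axes as the rig's. Pin home: its origin is here.
- handle (a point): Centre of the puller's black bar handle (14 mm thick along x, 84 mm long along y, 18 mm tall), at (-85, 0, +35) mm from the puller's origin, 137 mm above the bench. Posts at y = +-36 mm, 64 mm free between them, 36 mm free below the bar. Grip it from above, fingers closing along x.
- lug_hole (a point): Centre of the hole (11.5 mm wide) in the top face of the slide's lug, 92 mm above the bench, between the fork's plates (8 mm thick lug, 2 mm of air above and below). It moves with the slide.
- slide (a joint): How far the sample slide is drawn out of the chamber, in m: 0 at home (as it starts), at most 0.13. A spring pulls it home with 3 N at 0 and 0.5 N more for every 10 mm. Only the pin couples the puller to it, with 1 to 3 mm of play.
- pointer (a point): Tip of the slide's black pointer over the white scale, 52 mm above the bench; it moves with the slide.
- mark: Red clip on the white scale beside the bed: 10 mm wide along the slide's travel, fixed for the run, 75 to 115 mm out from the pointer's home. Origin: mid width; axes parallel to the rig's. The pointer is at the clip when its x in the clip's frame is within half the clip's width of 0.
- driver: Bystander: stubby driver with a blue handle 26 mm in diameter and 42 mm tall, standing in the block's other end hole. Origin: underside of the handle.
- blank_flange: Bystander: round aluminium blanking flange, 55 mm in diameter, 16 mm tall, lying on the bench. Origin: underside.
- clamp: Bystander: aluminium ring clamp, about 75 mm in diameter, 16 mm tall, lying on the bench. Origin: underside.
- sample_case: Bystander: flat black case with a clear lid, 70 x 95 x 26 mm. Origin: underside.
- meter: Bystander: yellow hand-held meter, 160 x 78 x 40 mm. Origin: underside.
- screwdriver: Bystander: screwdriver lying on the bench.

How it is judged:
On the way:
1. the pin is seated: through fork and lug, its head home on the fork (horizontal distance between pin and puller below 0.003 m and z of pin in the frame of puller between -0.003 and 0.002 m and angle between pin's own z axis and vertical below 0.1 rad and horizontal distance between puller and lug_hole below 0.004 m), for 0.2 s.
At the end, for the whole second after the job is handed in: Through the last second the fingers hold the handle (over 3 N) and do not touch the pin; the slide is still, its pointer within the red clip's width (5 mm either side of the middle); the pin is upright and home in fork and lug (head within 3 mm of the fork) (x of pointer in the frame of mark between -0.005 and 0.005 m and contact force between the fingers and puller above 3 N and horizontal distance between pin and puller below 0.004 m and z of pin in the frame of puller below 0.003 m and angle between pin's own z axis and vertical below 0.12 rad and horizontal distance between puller and lug_hole below 0.006 m and contact force between the fingers and pin below 0.5 N and velocity of joint slide between -0.01 and 0.01 m/s); the arm keeps its last pose, push and grip.
It fails at once if a bystander is pushed more than 30 mm from its place (distance of any of driver, blank_flange, clamp, sample_case, meter, screwdriver from where it was at the start of the episode above 0.03 m).
It also fails if it takes over 51 s, if anything falls off the work surface, if the arm or the gripper's body presses on something with over 40 N, if the wrist force passes 120 N, or if a joint passes its speed limit or range.

### The arm

A 6-joint arm with a two-finger parallel gripper is mounted at the origin on the work surface. World frame = base frame: x ahead of the robot, y to its left, z up, the work surface at z = 0. Lengths are in m, angles in rad, forces in N, time in s.
With the tool pointing down it reaches from about 0.325 to 0.925 m from the base axis. Payload 3.1 kg.
Tool frame: the origin (TCP) lies at the very end of the fingers, on their centre line; the grasp point (between the pads) lies 19 mm behind it; z points along the fingers, y is the direction in which the jaws open and shut (so a half turn about z gives the same grasp; the last joint's range is limited). The gripper opens to 85 mm and grips with 20 to 120 N. Pads are 22 mm wide; open, the fingers measure 114 mm over their backs; the gripper's body (76 mm by 85 mm) begins 54 mm behind the grasp point. The pads swing forward as they close: fully open they stand 13 mm farther back than shut.
Start: joints at [-1.409, 0.217, 1.613, -0, 1.311, -0.112], TCP at [0.169, -0.602, 0.231] pointing down, gripper open.
Joint ranges: [-2.75, 2.75], [-0.78, 2.1], [0.31, 2.55], [-1.13, 4.27], [0.13, 2.63], [-2.58, 2.58]. Speed limits (rad/s): [2.79, 2.79, 3.14, 3.14, 3.14, 3.14].

### API

Orientations are given as [roll, pitch, yaw] about the fixed x, y, z axes, in that order (R = Rz(yaw) Ry(pitch) Rx(roll)).
In Python, from plant import env, viewer, order gives the robot as it stands.
- The arm moves only by the shell command python3 -m inch 'ROWS' [FORCE]. ROWS is JSON, one flat list of numbers, 5 for each row, row after row: the shift along the tool's x, y, z in mm, then the turn about the tool's z in rad, then the finger opening in mm, from 0 to 85.4. In form: [dx, dy, dz, twist, claw, dx, dy, dz, twist, claw, ...]. A call has 1 to 20 rows; each row shifts and turns the pose as measured when the row begins, along the tool's axes as they then stand; what a row does not reach is not made up. A row lasts 1/12 s, in which the tool goes at most 41.7 mm and 7.16 degrees, less where a joint would pass 70% of its speed; a pose out of reach is approached as far as the arm can. A call is refused whole if a number of a shift passes 41.7 or a number of a turn 0.125, either way. A call with a gripper value outside its range is refused whole. The fingers move at their own pace and stop on an object; FORCE is the grip in N (left out, the last holds). Time passes only in rows, so rows that do not move let the fingers close. It gives the time, the measured TCP pose, the force and the opening at its end, in the units of the state.
- env.get_obs(): the state, without advancing time (a new reading comes with each control period).
- viewer.grab_frame(name): name is "side" or "top"; returns a dict with "image" (400x640x3 uint8, blue, green, red), "z_map" (400x640 float32, m along the optical axis (not along the pixel's ray), 0 where there is no reading), "fx", "fy", "cx", "cy" (pixels), "D" ([k1, k2, p1, p2, k3] as OpenCV has them; the pictures are not rectified), "origin" and "orientation" of the camera in the world. Camera axes: x right, y down, z forward; pixel columns grow to the right and rows downward; lengths in m; the calibration is good to about 2 mm. A picture is of the moment at which its call begins.
- order.sign_off(): hands the job in, once; it reports no verdict.
The state is a dict: "time": time; "joints": joint angles; "joint_velocities": joint speeds; "joint_torque": joint torques, N m; "tool_pos": TCP position; "tool_rot": TCP orientation; "contact_force": force on the tool from outside, world axes, zero at the start; "torque": the same for the moment, N m; "gripper_width": finger opening in m.
Only numpy, scipy, OpenCV 4.12 (cv2) and the standard library are available. Lean on these libraries where they do the work, as an engineer would, in place of code of your own. Each camera call takes 0.05 s, during which the arm holds its last target.

## Working session

There is one attempt and no reset: what is moved stays moved. The work goes in short steps, Python scripts to look and compute and a shell command to move; the robot and the scene stay as the last step left them, time stands still between calls to the robot, and variables do not carry over. Pictures are saved under pics/ and viewed, and the job is handed in when it is done.

```bash
ls; mkdir -p pics; cat > h.py <<'E'
import numpy as np, cv2, sys
from scipy.spatial.transform import Rotation as R
from plant import env, viewer, order
def cam(f):
    K=np.array([[f["fx"],0,f["cx"]],[0,f["fy"],f["cy"]],[0,0,1.]]);D=np.array(f["D"],float)
    o=np.array(f["orientation"],float)
    Rm=o if o.shape==(3,3) else (R.from_euler('xyz',o).as_matrix() if o.size==3 else R.from_quat(o).as_matrix())
    return K,D,np.array(f["origin"],float),Rm
def ray(f,uv):
    K,D,o,Rm=cam(f)
    p=cv2.undistortPoints(np.array([[uv]],float),K,D)[0,0]
    return o,Rm@np.array([p[0],p[1],1.])
def onplane(f,uv,z):
    o,d=ray(f,uv); return o+d*(z-o[2])/d[2]
def depthpt(f,uv):
    o,d=ray(f,uv); return o+d*float(f["z_map"][int(uv[1]),int(uv[0])])
def proj(f,P):
    K,D,o,Rm=cam(f)
    P=(np.atleast_2d(P)-o)@Rm
    return cv2.projectPoints(P,np.zeros(3),np.zeros(3),K,D)[0][:,0]
E
python3 - <<'E'
from h import *
for n in("side","top"):
    f=viewer.grab_frame(n); cv2.imwrite(f"pics/{n}0.png",f["image"]); np.savez(f"{n}0.npz",**f)
    print(n,f["fx"],f["fy"],f["cx"],f["cy"],f["D"],f["origin"],f["orientation"])
print(env.get_obs())
E
```

```text
pics
side 369.5507497798494 369.5507497798494 320.35208276965164 206.8777497134228 [0.01507251 0.         0.         0.         0.        ] [0.9814615  0.48113054 0.78346383] [-2.35751452  0.01842324  2.3989779 ]
top 398.6555308157321 398.6555308157321 317.0192980608677 203.88480210370375 [-0.05926323  0.          0.          0.          0.        ] [ 0.4296531  -0.04225936  0.9090592 ] [-3.03266969  0.00327056 -1.55703301]
{'time': 0.1, 'joints': array([-1.40919231e+00,  2.17664827e-01,  1.61480083e+00, -1.86167455e-05,
        1.31129250e+00, -1.12201995e-01]), 'joint_velocities': array([ 0.0003673 , -0.0016241 , -0.00420072, -0.00048662,  0.00152843,
       -0.00151681]), 'joint_torque': array([-7.96382683e-04, -3.98074329e+01, -3.04969597e+01, -1.02959218e-04,
        4.19290169e-03,  8.02304953e-06]), 'tool_pos': array([ 0.16889325, -0.60097704,  0.23009328]), 'tool_rot': array([-3.13943875e+00, -2.24594887e-04,  2.73810566e-01]), 'contact_force': array([-0.08225762,  0.88592977, -0.35949332]), 'torque': array([-0.01116398,  0.00239882,  0.02939902]), 'gripper_width': 0.08531761937295704}
```

View pics/side0.png

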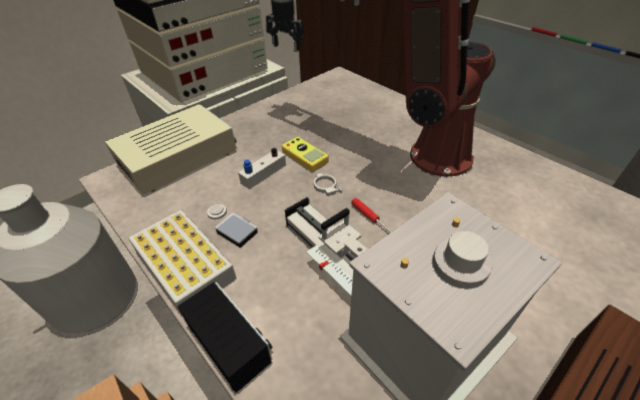

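View pics/top0.png

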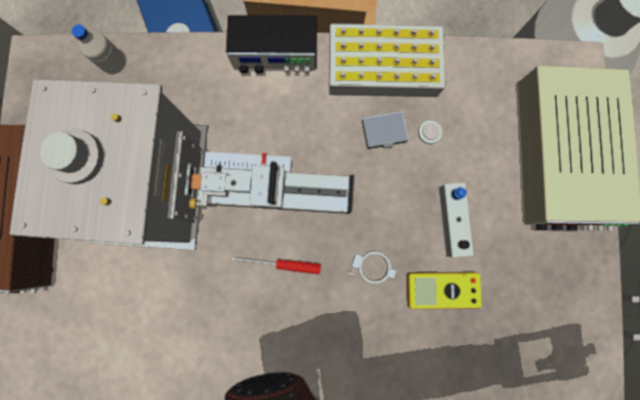

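```bash
python3 - <<'E'
from h import *
f=dict(np.load("top0.npz"))
im=f["image"]
c=cv2.resize(im[140:225,190:360],None,fx=4.6,fy=4.6,interpolation=cv2.INTER_CUBIC);cv2.imwrite("pics/c1.png",c)
c=cv2.resize(im[175:265,425:500],None,fx=6,fy=6,interpolation=cv2.INTER_CUBIC);cv2.imwrite("pics/c2.png",c)
g=dict(np.load("side0.npz"))
c=cv2.resize(g["image"][180:300,270:400],None,fx=5,fy=5,interpolation=cv2.INTER_CUBIC);cv2.imwrite("pics/c3.png",c)
print(proj(f,[[0.43,0,0],[.43,.3,0],[.6,0,0]]))
E
```

```text
[[299.71057858 247.03329363]
 [168.97253419 244.86933464]
 [301.06184162 173.18427488]]
```

View pics/c1.png

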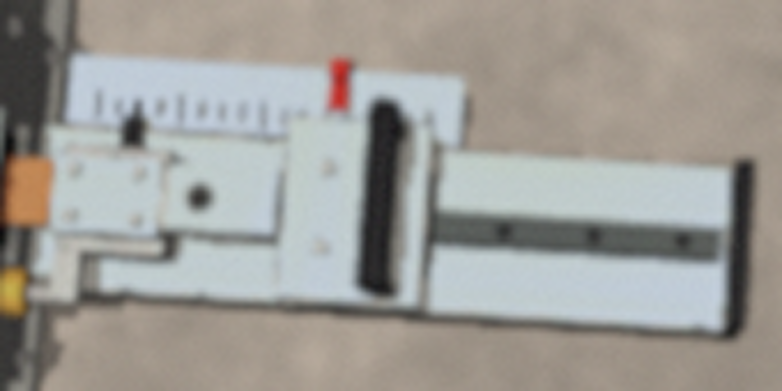

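View pics/c2.png

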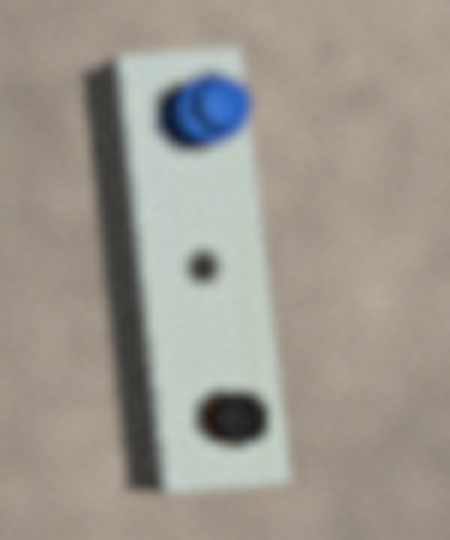

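View pics/c3.png

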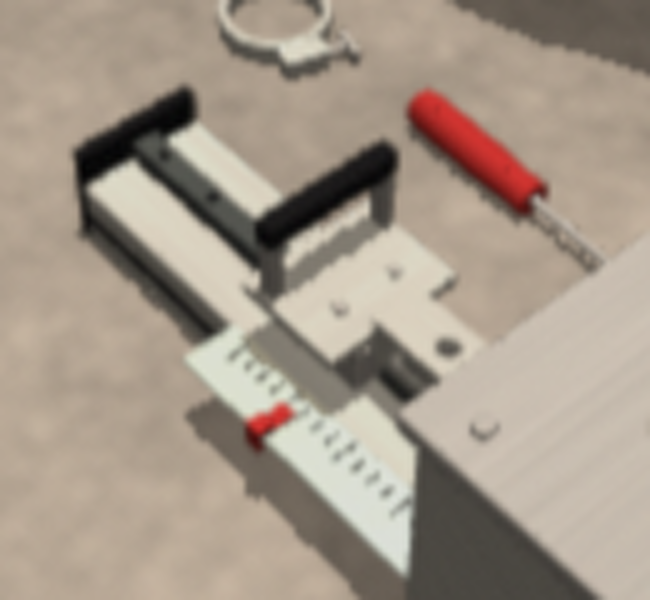

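```bash
cat >> h.py <<'E'
def blob(f,mask,box):
    x0,y0,x1,y1=box; m=np.zeros(mask.shape,np.uint8); m[y0:y1,x0:x1]=mask[y0:y1,x0:x1]
    n,l,s,c=cv2.connectedComponentsWithStats(m)
    if n<2: return None
    i=1+np.argmax(s[1:,4]); return c[i],s[i],(l==i)
def dark(f,box):
    # darkness weighted centroid
    x0,y0,x1,y1=box; g=f["image"][y0:y1,x0:x1].astype(float).mean(2)
    bg=np.median(g); w=np.clip(bg-g-25,0,None); Y,X=np.mgrid[y0:y1,x0:x1]
    return np.array([(w*X).sum(),(w*Y).sum()])/w.sum()
def tri(f,a,g,b):
    o1,d1=ray(f,a);o2,d2=ray(g,b);d1/=np.linalg.norm(d1);d2/=np.linalg.norm(d2)
    A=np.array([d1,-d2]).T; t=np.linalg.lstsq(A,o2-o1,rcond=None)[0]
    p,q=o1+t[0]*d1,o2+t[1]*d2; return (p+q)/2,np.linalg.norm(p-q)
E
python3 - <<'E'
from h import *
f=dict(np.load("top0.npz"));g=dict(np.load("side0.npz"))
a=dark(f,(229,178,239,188)); b=dark(g,(355,245,365,254))
print("hole",a,b,onplane(f,a,.102),onplane(g,b,.102),tri(f,a,g,b))
for n,i in(("top",f),("side",g)):
    im=i["image"];gr=im.max(2)
    bx=(262,155,285,210) if n=="top" else (315,200,352,235)
    r=blob(i,(gr<70).astype(np.uint8),bx); print(n,"handle",r[0],r[1])
    ys,xs=np.nonzero(r[2]); rect=cv2.minAreaRect(np.float32(np.c_[xs,ys])); print(rect)
    e=cv2.boxPoints(rect); o=[onplane(i,p,.146) for p in e]; print(np.round(o,4)); print("c",np.mean(o,0), onplane(i,r[0],.146))
    bx=(452,230,475,256) if n=="top" else (265,142,282,160)
    r=blob(i,(gr<75).astype(np.uint8),bx); print(n,"knob",r[0],r[1],onplane(i,r[0],.069),onplane(i,r[0],.057))
    hsv=cv2.cvtColor(im,cv2.COLOR_BGR2HSV)
    m=((hsv[...,1]>150)&((hsv[...,0]<8)|(hsv[...,0]>172))&(hsv[...,2]>80)).astype(np.uint8)
    bx=(255,148,275,168) if n=="top" else (312,255,332,275)
    r=blob(i,m,bx); print(n,"clip",r[0],r[1],onplane(i,r[0],.05))
a=dark(f,(456,214,463,224));print("midhole",a,onplane(f,a,.045))
b=dark(g,(259,158,266,166));print("midhole",b,onplane(g,b,.045))
E
python3 - <<'E'
from h import *
g=dict(np.load("side0.npz"));cv2.imwrite("pics/c4.png",cv2.resize(g["image"][140:200,225:315],None,fx=8,fy=8,interpolation=cv2.INTER_CUBIC))
E
```

```text
hole [232.91262957 182.50602919] [358.99390011 249.30537552] [0.55975635 0.13509682 0.102     ] [0.56023285 0.13686876 0.102     ] (array([0.55966752, 0.13578142, 0.10052602]), np.float64(0.0009716078486794632))
top handle [272.36170213 182.78723404] [269 163   9  41 235]
((272.5330505371094, 182.95880126953125), (6.4455461502075195, 40.19676971435547), 5.04245138168335)
[[0.5141 0.0568 0.146 ]
 [0.5928 0.0521 0.146 ]
 [0.5918 0.0395 0.146 ]
 [0.5132 0.0444 0.146 ]]
c [0.55294881 0.04820328 0.146     ] [0.55304789 0.04854396 0.146     ]
top knob [463.5        244.16129032] [459 241  10   7  62] [ 0.44004065 -0.34882756  0.069     ] [ 0.44018903 -0.3532068   0.057     ]
top clip [263.57894737 157.78947368] [263 154   3   9  19] [0.62400729 0.08084083 0.05      ]
side handle [333.2578125 220.5078125] [315 209  34  26 256]
((333.5663757324219, 222.35728454589844), (12.87590217590332, 37.11659622192383), 61.821407318115234)
[[0.6117 0.0397 0.146 ]
 [0.5159 0.0517 0.146 ]
 [0.5324 0.088  0.146 ]
 [0.6247 0.0747 0.146 ]]
c [0.5711679 0.0635321 0.146    ] [0.5687284  0.05893085 0.146     ]
side knob [273.85714286 152.28571429] [272 149   5   8  35] [ 0.44991383 -0.33839339  0.069     ] [ 0.44098605 -0.35215796  0.057     ]
side clip [322.88888889 264.07407407] [319 261   9   7  27] [0.62480821 0.08169861 0.05      ]
midhole [458.36537804 219.05473828] [ 0.49488902 -0.34747043  0.045     ]
midhole [261.73072626 162.82234637] [ 0.49461071 -0.34828127  0.045     ]
```

View pics/c4.png

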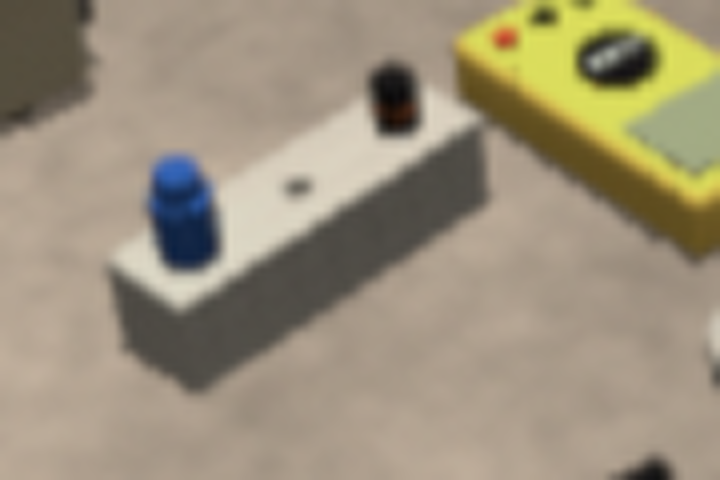

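```bash
cat >> h.py <<'E'
def todo(x,y,z,yaw=-0.065):
    s=env.get_obs(); p=s["tool_pos"]; Rm=R.from_euler('xyz',s["tool_rot"]).as_matrix()
    d=Rm.T@(np.array([x,y,z])-p)*1000
    Rt=R.from_euler('xyz',[np.pi,0,yaw]).as_matrix(); dr=(R.from_matrix(Rm.T@Rt)).as_rotvec()
    print("t",round(s["time"],2),"pos",np.round(p,4),"rot",np.round(s["tool_rot"],4),"todo mm",np.round(d,1),"twist",round(dr[2],3),"w",round(s["gripper_width"],4),"F",np.round(s["contact_force"],1))
E
python3 -m inch '[0,0,0,0.113,85,0,0,0,0.113,60,0,0,0,0.113,50,25,-26,-8,0,45,25,-26,-8,0,45,25,-26,-8,0,45,25,-26,-8,0,45,25,-26,-8,0,45,25,-26,-8,0,45,25,-26,-8,0,45,25,-26,-8,0,45]' 30
python3 -c "from h import *;todo(.440,-.3525,.12)"
```

```text
time: 1.02
tool_pos: [0.3859, -0.4035, 0.2859]
tool_rot: [-3.124, 0.01, -0.098]
contact_force: [0.6, -0.1, -1.1]
gripper_width: 0.0444
t 1.02 pos [ 0.3859 -0.4035  0.2859] rot [-3.1242  0.0104 -0.0976] todo mm [ 50.7 -53.1 166.4] twist -0.033 w 0.0444 F [ 0.6 -0.1 -1.1]
```

```bash
python3 -m inch '[25,-26,30,0,45,20,-22,35,-0.03,45,5,-5,35,0,45,0,0,30,0,45,0,0,20,0,45,0,0,0,0,45,0,0,0,0,45]' 30
python3 -c "from h import *;todo(.440,-.3525,.1)"
```

```text
time: 1.6
tool_pos: [0.4463, -0.3485, 0.1403]
tool_rot: [-3.129, 0.001, -0.054]
contact_force: [0.2, -0.3, 0.6]
gripper_width: 0.0453
t 1.6 pos [ 0.4463 -0.3485  0.1403] rot [-3.1286e+00  9.0000e-04 -5.3600e-02] todo mm [-6.   4.8 40.2] twist 0.011 w 0.0453 F [ 0.2 -0.3  0.6]
```

```bash
python3 -m inch '[-6,4.8,20,0.011,45,0,0,0,0,45,0,0,0,0,45]' 30
python3 - <<'E'
from h import *
todo(.440,-.3525,.1)
for n in("side","top"):
    f=viewer.grab_frame(n); np.savez(f"{n}1.npz",**f)
    a=f["image"][100:190,220:320] if n=="side" else f["image"][170:290,390:510]
    cv2.imwrite(f"pics/{n}1.png",cv2.resize(a,None,fx=4.5,fy=4.5,interpolation=cv2.INTER_CUBIC))
E
```

```text
time: 1.85
tool_pos: [0.4411, -0.3545, 0.1233]
tool_rot: [-3.131, -0.002, -0.066]
contact_force: [0.6, 0.4, 0.9]
gripper_width: 0.045
t 1.85 pos [ 0.4411 -0.3545  0.1233] rot [-3.131e+00 -1.900e-03 -6.550e-02] todo mm [-1.2 -1.7 23.3] twist -0.001 w 0.045 F [0.6 0.4 0.9]
```

View pics/side1.png

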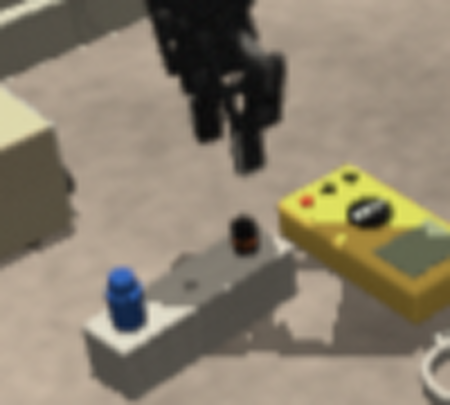

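View pics/top1.png

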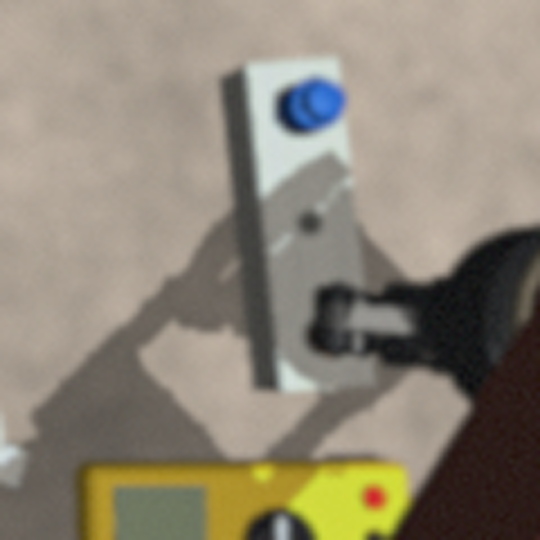

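```bash
python3 - <<'E'
from h import *
s=env.get_obs();p=s["tool_pos"];Rm=R.from_euler('xyz',s["tool_rot"]).as_matrix()
for n,o,k in(("side",(220,100),4.5),("top",(390,170),4.5)):
    f=dict(np.load(n+"1.npz"))
    for ax in(0,1): print(n,ax,[np.round((proj(f,p+Rm[:,ax]*t-Rm[:,2]*.004)[0]-o)*k) for t in(-.026,.026)])
E
```

```text
side 0 [array([261., 138.]), array([198., 166.])]
side 1 [array([250., 168.]), array([209., 136.])]
top 0 [array([389., 390.]), array([393., 271.])]
top 1 [array([333., 326.]), array([449., 335.])]
```

```bash
python3 -m inch '[-1.2,-1.7,0,0,45,0,0,20,0,45,0,0,20,0,45,0,0,20,0,45,0,0,0,0,45,0,0,0,0,45]' 30
python3 -c "from h import *;todo(.440,-.3525,.048)"
```

```text
time: 2.45
tool_pos: [0.4467, -0.3583, 0.0737]
tool_rot: [3.139, -0.017, -0.065]
contact_force: [0.5, -0.2, 1.0]
gripper_width: 0.045
t 2.45 pos [ 0.4467 -0.3583  0.0737] rot [ 3.1387 -0.0173 -0.0654] todo mm [-7.5 -5.4 25.5] twist -0.0 w 0.045 F [ 0.5 -0.2  1. ]
```

```bash
python3 -m inch '[-7.5,-5.4,0,0,45,0,0,0,0,45,0,0,0,0,45]' 30;python3 -c "from h import *;todo(.440,-.3525,.048)"; python3 -m inch '[0,0,6,0,45,0,0,6,0,45,0,0,0,0,45]';
python3 -c "from h import *;todo(.440,-.3525,.048)"
```

```text
time: 2.7
tool_pos: [0.4406, -0.3534, 0.0775]
tool_rot: [3.135, -0.021, -0.065]
contact_force: [1.0, -0.8, -0.6]
gripper_width: 0.0449
t 2.7 pos [ 0.4406 -0.3534  0.0775] rot [ 3.1354 -0.021  -0.0651] todo mm [-1.2 -1.  29.5] twist -0.0 w 0.0449 F [ 1.  -0.8 -0.6]
time: 2.95
tool_pos: [0.4422, -0.3549, 0.0679]
tool_rot: [3.131, -0.026, -0.065]
contact_force: [0.6, -0.2, -0.6]
gripper_width: 0.0449
t 2.95 pos [ 0.4422 -0.3549  0.0679] rot [ 3.1313 -0.0256 -0.065 ] todo mm [-2.9 -2.5 19.8] twist -0.0 w 0.0449 F [ 0.6 -0.2 -0.6]
```

```bash
python3 -m inch '[0,0,0,0,45,0,0,0,0,45,0,0,0,0,45]';
python3 -c "from h import *;todo(.440,-.3525,.048)"; python3 -m inch '[0,0,-10,0,45,0,0,0,0,45,0,0,0,0,45]';
python3 -c "from h import *;todo(.440,-.3525,.048)"
```

```text
time: 3.2
tool_pos: [0.4422, -0.3549, 0.0674]
tool_rot: [3.132, -0.025, -0.065]
contact_force: [-0.1, 0.3, -0.2]
gripper_width: 0.0446
t 3.2 pos [ 0.4422 -0.3549  0.0674] rot [ 3.1317 -0.025  -0.0651] todo mm [-2.8 -2.4 19.3] twist -0.0 w 0.0446 F [-0.1  0.3 -0.2]
time: 3.45
tool_pos: [0.4419, -0.3546, 0.0781]
tool_rot: [3.132, -0.024, -0.065]
contact_force: [0.4, -0.2, 0.3]
gripper_width: 0.0451
t 3.45 pos [ 0.4419 -0.3546  0.0781] rot [ 3.1323 -0.0244 -0.0651] todo mm [-2.7 -2.3 30. ] twist -0.0 w 0.0451 F [ 0.4 -0.2  0.3]
```

```bash
python3 -m inch '[-3,-2,-20,0,45,0,0,-20,0,45,0,0,-20,0,45,0,0,-20,0,45,0,0,0,0,45,0,0,0,0,45]';
python3 -c "from h import *;todo(.440,-.3525,.048)"; python3 -m inch '[0,0,4,0,45,0,0,4,0,45,0,0,4,0,45,0,0,4,0,45,0,0,4,0,45,0,0,4,0,45,0,0,4,0,45,0,0,4,0,45,0,0,0,0,45,0,0,0,0,45]';
python3 -c "from h import *;todo(.440,-.3525,.048)"
```

```text
time: 3.95
tool_pos: [0.4363, -0.3509, 0.1611]
tool_rot: [3.133, -0.023, -0.065]
contact_force: [-0.2, 0.9, -0.1]
gripper_width: 0.0447
t 3.95 pos [ 0.4363 -0.3509  0.1611] rot [ 3.1332 -0.0234 -0.0651] todo mm [  1.1   0.4 113.1] twist -0.0 w 0.0447 F [-0.2  0.9 -0.1]
time: 4.78
tool_pos: [0.4336, -0.3477, 0.1178]
tool_rot: [-3.141, -0.014, -0.065]
contact_force: [-0.3, -0.1, 0.5]
gripper_width: 0.0451
t 4.78 pos [ 0.4336 -0.3477  0.1178] rot [-3.1415 -0.0142 -0.0654] todo mm [ 5.7  4.4 69.8] twist -0.0 w 0.0451 F [-0.3 -0.1  0.5]
```

```bash
python3 -m inch '[3,2,4,0,45,3,2,4,0,45,0,0,4,0,45,0,0,4,0,45,0,0,4,0,45,0,0,4,0,45,0,0,0,0,45,0,0,0,0,45]';
python3 -c "from h import *;todo(.440,-.3525,.048)"
```

```text
time: 5.45
tool_pos: [0.4411, -0.3534, 0.092]
tool_rot: [3.14, -0.016, -0.065]
contact_force: [0.1, -0.7, 0.4]
gripper_width: 0.0451
t 5.45 pos [ 0.4411 -0.3534  0.092 ] rot [ 3.1404 -0.0156 -0.0655] todo mm [-1.9 -0.8 44. ] twist -0.0 w 0.0451 F [ 0.1 -0.7  0.4]
```

```bash
python3 -m inch '[-1.5,-1,3,0,45,0,0,3,0,45,0,0,3,0,45,0,0,3,0,45,0,0,3,0,45,0,0,3,0,45,0,0,0,0,45,0,0,0,0,45]';
python3 -c "from h import *;todo(.440,-.3525,.048)"
```

```text
time: 6.12
tool_pos: [0.4398, -0.3521, 0.0723]
tool_rot: [3.14, -0.016, -0.065]
contact_force: [0.5, -1.0, 0.1]
gripper_width: 0.045
t 6.12 pos [ 0.4398 -0.3521  0.0723] rot [ 3.1402 -0.0158 -0.0654] todo mm [-0.1  0.3 24.3] twist -0.0 w 0.045 F [ 0.5 -1.   0.1]
```

```bash
python3 -m inch '[0,0,3,0,45,0,0,3,0,45,0,0,3,0,45,0,0,3,0,45,0,0,3,0,45,0,0,2,0,45,0,0,0,0,45,0,0,0,0,45]';
python3 -c "from h import *;todo(.440,-.3525,.048)"
```

```text
time: 6.78
tool_pos: [0.4402, -0.3523, 0.0534]
tool_rot: [3.14, -0.016, -0.065]
contact_force: [0.8, 0.3, -0.6]
gripper_width: 0.0447
t 6.78 pos [ 0.4402 -0.3523  0.0534] rot [ 3.1401 -0.0159 -0.0654] todo mm [-0.2  0.2  5.4] twist -0.0 w 0.0447 F [ 0.8  0.3 -0.6]
```

```bash
python3 -m inch '[0,0,2,0,45,0,0,2,0,45,0,0,0,0,45,0,0,0,0,30,0,0,0,0,14,0,0,0,0,14,0,0,0,0,14,0,0,0,0,14,0,0,0,0,14]' 40;
python3 - <<'E'
from h import *
todo(.440,-.3525,.048)
for n in("side","top"):
    f=viewer.grab_frame(n); np.savez(f"{n}2.npz",**f)
    a=f["image"][100:190,220:320] if n=="side" else f["image"][170:290,390:510]
    cv2.imwrite(f"pics/{n}2.png",cv2.resize(a,None,fx=4.5,fy=4.5,interpolation=cv2.INTER_CUBIC))
E
```

```text
time: 7.53
tool_pos: [0.4405, -0.3525, 0.0495]
tool_rot: [3.139, -0.017, -0.065]
contact_force: [-0.9, 0.5, -0.6]
gripper_width: 0.0182
t 7.53 pos [ 0.4405 -0.3525  0.0495] rot [ 3.1395 -0.0166 -0.0654] todo mm [-0.6 -0.   1.5] twist -0.0 w 0.0182 F [-0.9  0.5 -0.6]
```

View pics/side2.png

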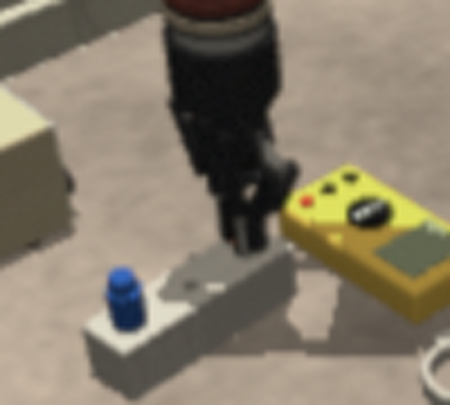

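View pics/top2.png

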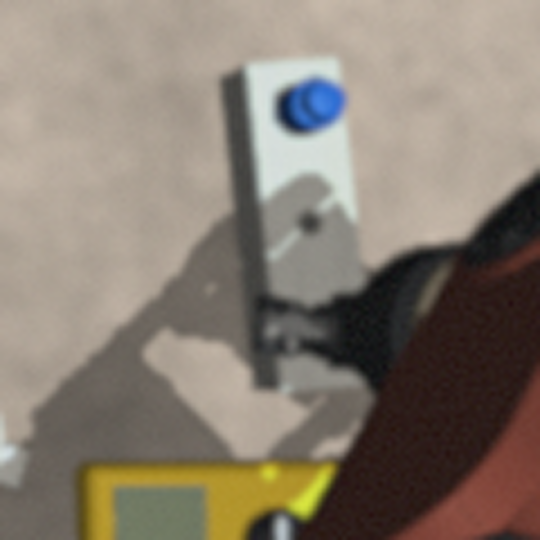

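```bash
python3 -m inch '[0,0,0,0,10,0,0,0,0,10]' 40; python3 -m inch '[0,0,-3,0,10,0,0,-3,0,10,0,0,-3,0,10,0,0,-3,0,10,0,0,0,0,10,0,0,0,0,10]' 60;
python3 - <<'E'
from h import *
todo(.440,-.3525,.15)
for n in("side",):
    f=viewer.grab_frame(n); np.savez(f"{n}3.npz",**f)
    a=f["image"][100:190,220:320] if n=="side" else f["image"][170:290,390:510]
    cv2.imwrite(f"pics/{n}3.png",cv2.resize(a,None,fx=6,fy=6,interpolation=cv2.INTER_CUBIC))
E
```

```text
time: 7.8
tool_pos: [0.4405, -0.3526, 0.0495]
tool_rot: [3.139, -0.017, -0.065]
contact_force: [0.1, -0.5, -0.4]
gripper_width: 0.0184
time: 8.3
tool_pos: [0.4403, -0.3525, 0.0629]
tool_rot: [3.139, -0.017, -0.065]
contact_force: [-0.3, -0.3, -1.0]
gripper_width: 0.0177
t 8.3 pos [ 0.4403 -0.3525  0.0629] rot [ 3.1394 -0.0168 -0.0653] todo mm [  1.1   0.2 -87.1] twist -0.0 w 0.0177 F [-0.3 -0.3 -1. ]
```

View pics/side3.png

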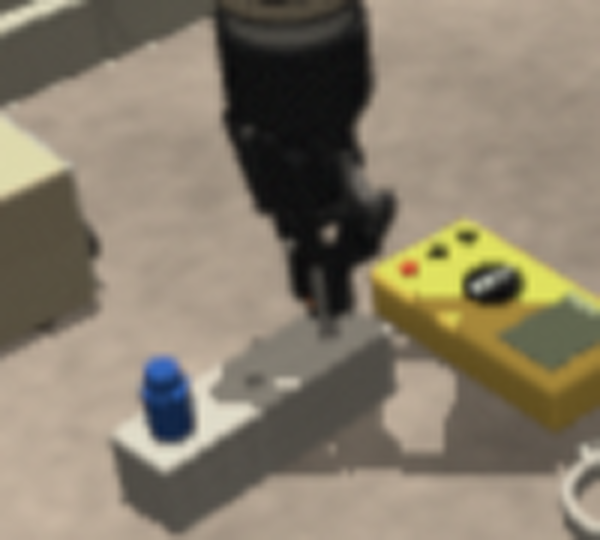

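```bash
python3 -m inch '[0,0,-8,0,10,0,0,-8,0,10,0,0,-8,0,10,0,0,-8,0,10,0,0,-8,0,10,0,0,-8,0,10,0,0,-8,0,10,0,0,-8,0,10,0,0,-8,0,10,0,0,-8,0,10,0,0,-8,0,10,0,0,-8,0,10,0,0,0,0,10,0,0,0,0,10]' 60;
python3 - <<'E'
from h import *
todo(.56,.136,.21)
E
```

```text
time: 9.52
tool_pos: [0.4392, -0.3528, 0.1717]
tool_rot: [3.137, -0.02, -0.065]
contact_force: [-0.1, 0.5, -1.0]
gripper_width: 0.0177
t 9.52 pos [ 0.4392 -0.3528  0.1717] rot [ 3.1367 -0.0196 -0.0653] todo mm [  89.4 -495.4  -39. ] twist -0.0 w 0.0177 F [-0.1  0.5 -1. ]
```

```bash
python3 -m inch '[3,-16,-6,0,10,3,-16,-6,0,10,3,-16,-6,0,10,3,-16,-6,0,10,3,-16,-6,0,10,3,-16,-6,0,10,3,-16,-6,0,10,3,-16,0,0,10,3,-16,0,0,10,3,-16,0,0,10,3,-16,0,0,10,3,-16,0,0,10,0,0,0,0,10,0,0,0,0,10]' 60;
python3 - <<'E'
from h import *
todo(.56,.136,.21)
E
```

```text
time: 10.68
tool_pos: [0.4846, -0.1532, 0.2078]
tool_rot: [-3.14, -0.007, -0.068]
contact_force: [-0.3, -0.2, -0.4]
gripper_width: 0.0178
t 10.68 pos [ 0.4846 -0.1532  0.2078] rot [-3.1396 -0.0074 -0.0682] todo mm [  55.6 -293.7   -1.2] twist -0.003 w 0.0178 F [-0.3 -0.2 -0.4]
```

```bash
python3 -m inch '[3,-16,-1,0,10,3,-16,-1,0,10,3,-16,-1,0,10,3,-16,-1,0,10,3,-16,-1,0,10,3,-16,-1,0,10,3,-16,-1,0,10,3,-16,0,0,10,3,-16,0,0,10,3,-16,0,0,10,3,-16,0,0,10,3,-16,0,0,10,3,-16,0,0,10,0,0,0,0,10,0,0,0,0,10]' 60;
python3 - <<'E'
from h import *
todo(.56,.136,.21)
E
```

```text
time: 11.93
tool_pos: [0.5387, 0.0463, 0.2092]
tool_rot: [3.136, 0.002, -0.082]
contact_force: [-0.5, 0.5, -1.8]
gripper_width: 0.0178
t 11.93 pos [0.5387 0.0463 0.2092] rot [ 3.1365e+00  1.9000e-03 -8.1700e-02] todo mm [ 13.9 -91.1  -1.3] twist -0.017 w 0.0178 F [-0.5  0.5 -1.8]
```

```bash
python3 -m inch '[2,-12,-1,0,10,2,-12,-1,0,10,2,-12,-1,-0.01,10,2,-12,0,-0.01,10,2,-12,0,0,10,2,-12,0,0,10,0,-7,0,0,10,0,0,0,0,10,0,0,0,0,10]' 60;
python3 - <<'E'
from h import *
todo(.56,.136,.15)
for n in("side","top"):
    f=viewer.grab_frame(n); np.savez(f"{n}4.npz",**f)
    a=f["image"][150:290,270:440] if n=="side" else f["image"][110:250,170:340]
    cv2.imwrite(f"pics/{n}4.png",cv2.resize(a,None,fx=4,fy=4,interpolation=cv2.INTER_CUBIC))
E
```

```text
time: 12.68
tool_pos: [0.5583, 0.13, 0.2114]
tool_rot: [3.136, 0.003, -0.062]
contact_force: [-0.4, -0.3, -1.0]
gripper_width: 0.0179
t 12.68 pos [0.5583 0.13   0.2114] rot [ 3.1356e+00  2.9000e-03 -6.1900e-02] todo mm [ 1.5 -6.4 61.3] twist 0.003 w 0.0179 F [-0.4 -0.3 -1. ]
```

View pics/side4.png

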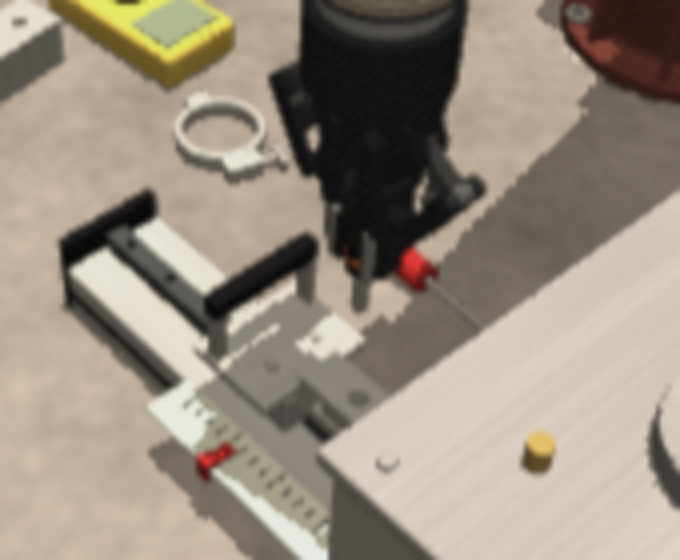

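View pics/top4.png

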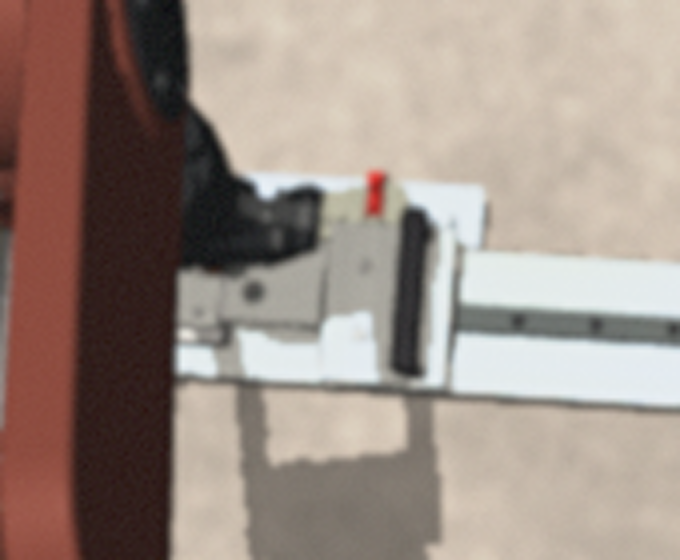

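```bash
python3 -m inch '[1,-4,4,0,10,0,0,4,0,10,0,0,4,0,10,0,0,4,0,10,0,0,4,0,10,0,0,4,0,10,0,0,4,0,10,0,0,4,0,10,0,0,4,0,10,0,0,4,0,10,0,0,0,0,10,0,0,0,0,10]' 60;
python3 - <<'E'
from h import *
todo(.56,.136,.15)
E
```

```text
time: 13.78
tool_pos: [0.5582, 0.1307, 0.1655]
tool_rot: [3.134, 0.006, -0.067]
contact_force: [0.7, 0.5, -0.7]
gripper_width: 0.0174
t 13.78 pos [0.5582 0.1307 0.1655] rot [ 3.1341  0.0058 -0.0665] todo mm [ 1.6 -5.6 15.4] twist -0.001 w 0.0174 F [ 0.7  0.5 -0.7]
```

```bash
python3 -m inch '[1.5,-5,3,0,10,0,0,3,0,10,0,0,2,0,10,0,0,0,0,10,0,0,0,0,10]' 60;
python3 - <<'E'
from h import *
todo(.56,.136,.15)
s=env.get_obs();p=s["tool_pos"];Rm=R.from_euler('xyz',s["tool_rot"]).as_matrix()
for n,o,k in(("side",(310,190),6),("top",(190,140),6)):
    f=viewer.grab_frame(n); np.savez(f"{n}5.npz",**f)
    a=f["image"][o[1]:o[1]+90,o[0]:o[0]+110]
    cv2.imwrite(f"pics/{n}5.png",cv2.resize(a,None,fx=6,fy=6,interpolation=cv2.INTER_CUBIC))
    for l in(0,-.0045,.009,.0355,.0405): print(n,l,np.round((proj(f,p+Rm[:,2]*l)[0]-o+.5)*k-.5))
    print("hole",np.round((proj(f,[.56,.136,.102])[0]-o+.5)*k-.5))
E
```

```text
time: 14.2
tool_pos: [0.5608, 0.1364, 0.1573]
tool_rot: [3.135, 0.004, -0.066]
contact_force: [0.9, -1.0, -0.8]
gripper_width: 0.0176
t 14.2 pos [0.5608 0.1364 0.1573] rot [ 3.1345  0.0043 -0.0661] todo mm [-0.7  0.4  7.3] twist -0.001 w 0.0176 F [ 0.9 -1.  -0.8]
side 0 [303. 265.]
side -0.0045 [304. 257.]
side 0.009 [301. 281.]
side 0.0355 [297. 326.]
side 0.0405 [297. 334.]
hole [295. 357.]
top 0 [219. 226.]
top -0.0045 [216. 224.]
top 0.009 [226. 231.]
top 0.0355 [244. 245.]
top 0.0405 [248. 248.]
hole [257. 257.]
```

View pics/side5.png

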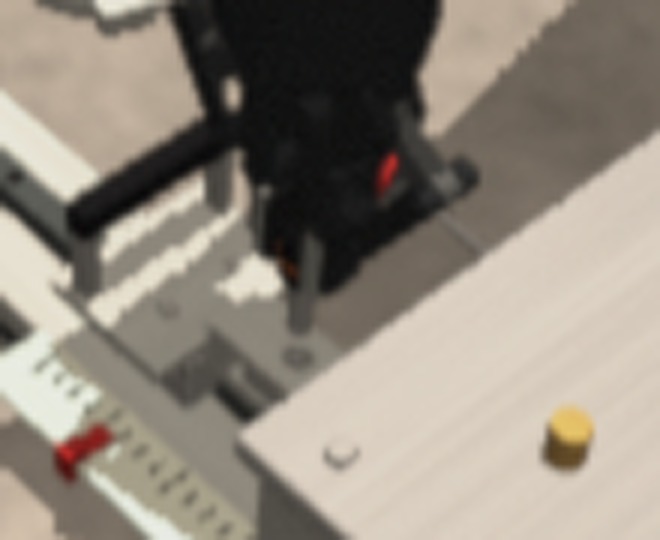

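View pics/top5.png

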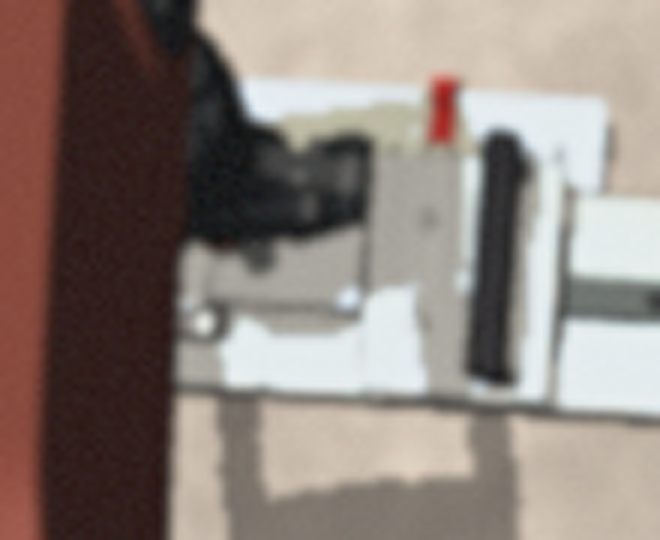

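```bash
python3 - <<'E'
from h import *
for n,o in(("side",(345,225)),("top",(218,165))):
    f=dict(np.load(n+"5.npz"))
    a=f["image"][o[1]:o[1]+32,o[0]:o[0]+40].astype(float)
    a=np.clip((a/160)**.6*255,0,255).astype(np.uint8)
    cv2.imwrite(f"pics/z{n}5.png",cv2.resize(a,None,fx=16,fy=16,interpolation=cv2.INTER_CUBIC))
f=dict(np.load("side5.npz"));g=f["image"].mean(2)
for r in range(232,254): print(r,g[r,352:370].astype(int))
E
```

```text
232 [168  99  54  35  27  13  12  22  45  66  68  54  23  16  17  19  18  20]
233 [212 181 141 105  64  31  15  21  48  66  67  49  21  16  19  19  19  28]
234 [221 217 201 174  88  38  33  32  52  68  66  44  21  17  19  19  21  38]
235 [222 221 219 204 118  42  33  38  56  67  66  40  19  20  18  22  31  55]
236 [220 220 220 215 174  68  23  34  56  68  66  36  19  18  21  35  61  83]
237 [218 220 221 219 195 100  35  33  58  67  66  33  21  22  36  62  88  99]
238 [197 214 216 205 158 100  58  51  65  69  67  44  35  48  71  91 101 103]
239 [156 174 175 162 122  92  68  67  73  72  74  76  75  89  98 103 104 103]
240 [133 135 136 133 125 109  73  72  75  76  85  98 101 106 107 105 105 103]
241 [130 131 130 130 129 119  76  74  76  77  93 105 107 108 108 105 105 104]
242 [131 131 131 131 129 119  77  73  76  78  94 104 107 107 107 107 104 104]
243 [131 130 131 131 128 111  76  74  75  78  95 103 105 105 105 105 104 105]
244 [130 131 130 131 130 117  84  77  76  85 108 105 105 104 105 104 104 104]
245 [131 131 131 130 130 125 104  89  91 104 121 116 110 106 104 104 104 104]
246 [132 131 130 130 129 128 122 115 117 122 128 125 120 111 106 105 105 107]
247 [133 132 131 131 128 123 115 118 120 124 129 129 128 121 113 109 113 129]
248 [131 132 132 131 126 109  96  99 101 109 124 129 130 128 124 123 143 179]
249 [127 130 131 131 125 101  94  98  92  92 115 128 130 133 141 161 184 202]
250 [111 127 129 131 127 110  95  93  92  97 117 131 135 150 181 194 203 206]
251 [ 90 109 122 129 130 124 115 105 108 117 127 138 157 188 201 204 206 205]
252 [ 76  87 102 122 129 130 129 126 126 132 146 175 189 205 205 205 205 205]
253 [ 74  75  82 100 116 128 130 132 138 153 183 199 204 205 205 205 204 205]
```

View pics/zside5.png

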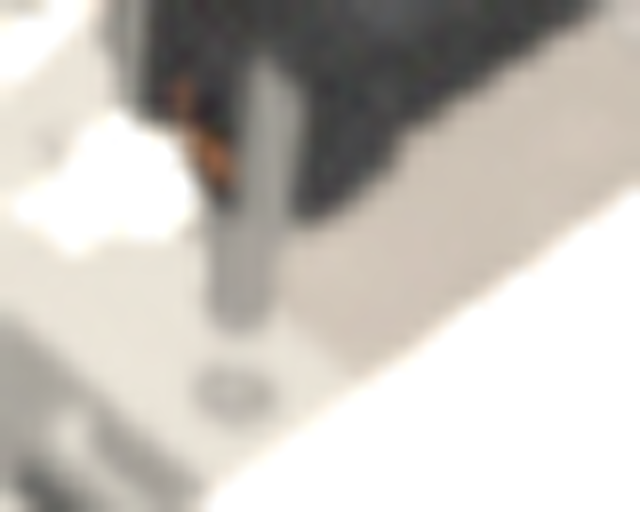

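View pics/ztop5.png

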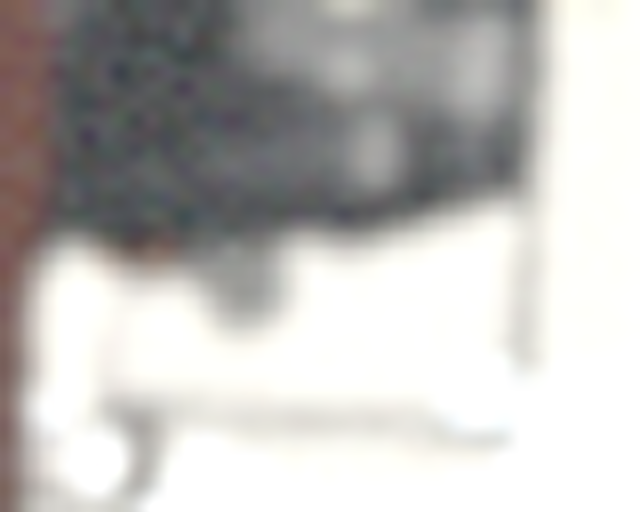

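```bash
python3 -m inch '[-0.5,0.3,2,0,10,0,0,2,0,10,0,0,2,0,10,0,0,2,0,10,0,0,2,0,10,0,0,0,0,10]' 60;
python3 - <<'E'
from h import *
todo(.5603,.136,.1065)
E
```

```text
time: 14.8
tool_pos: [0.5604, 0.1358, 0.1469]
tool_rot: [3.135, 0.003, -0.066]
contact_force: [-0.2, -0.8, -1.1]
gripper_width: 0.0178
t 14.8 pos [0.5604 0.1358 0.1469] rot [ 3.1347  0.0032 -0.0665] todo mm [-0.  -0.5 40.4] twist -0.001 w 0.0178 F [-0.2 -0.8 -1.1]
```

```bash
python3 -m inch '[0,-0.3,2,0,10,0,0,2,0,10,0,0,2,0,10,0,0,2,0,10,0,0,0,0,10]' 60;
python3 - <<'E'
from h import *
todo(.5603,.136,.1065)
E
```

```text
time: 15.22
tool_pos: [0.5603, 0.136, 0.1378]
tool_rot: [3.135, 0.004, -0.067]
contact_force: [-0.7, -1.1, -0.2]
gripper_width: 0.0177
t 15.22 pos [0.5603 0.136  0.1378] rot [ 3.1346  0.0036 -0.0666] todo mm [ 0.1 -0.2 31.3] twist -0.002 w 0.0177 F [-0.7 -1.1 -0.2]
```

```bash
python3 -m inch '[0,0,2,0,10,0,0,2,0,10,0,0,2,0,10,0,0,2,0,10,0,0,2,0,10,0,0,0,0,10]' 60;
python3 - <<'E'
from h import *
todo(.5603,.136,.1065)
E
```

```text
time: 15.72
tool_pos: [0.5601, 0.1361, 0.1267]
tool_rot: [3.135, 0.004, -0.066]
contact_force: [-0.2, -0.2, -1.3]
gripper_width: 0.018
t 15.72 pos [0.5601 0.1361 0.1267] rot [ 3.1347  0.0039 -0.0665] todo mm [ 0.3 -0.1 20.2] twist -0.001 w 0.018 F [-0.2 -0.2 -1.3]
```

```bash
python3 -m inch '[0,0,2,0,10,0,0,2,0,10,0,0,2,0,10,0,0,2,0,10,0,0,2,0,10,0,0,2,0,10,0,0,0,0,10]' 60;
python3 - <<'E'
from h import *
todo(.5603,.136,.1065)
E
```

```text
time: 16.3
tool_pos: [0.56, 0.136, 0.1133]
tool_rot: [3.135, 0.004, -0.067]
contact_force: [-0.1, 0.1, -0.9]
gripper_width: 0.0179
t 16.3 pos [0.56   0.136  0.1133] rot [ 3.1348  0.0042 -0.0665] todo mm [ 0.4 -0.   6.8] twist -0.002 w 0.0179 F [-0.1  0.1 -0.9]
```

```bash
python3 -m inch '[0,0,2,0,10,0,0,2,0,10,0,0,1.5,0,10,0,0,0,0,10]' 60; python3 -m inch '[0,0,1.5,0,10,0,0,0,0,10]' 60; python3 -m inch '[0,0,1.5,0,10,0,0,0,0,10]' 60;
python3 - <<'E'
from h import *
todo(.5603,.136,.1065)
E
```

```text
time: 16.63
tool_pos: [0.56, 0.136, 0.1072]
tool_rot: [3.135, 0.004, -0.066]
contact_force: [-0.6, 0.2, -0.2]
gripper_width: 0.0181
time: 16.8
tool_pos: [0.5603, 0.1361, 0.1068]
tool_rot: [3.135, 0.004, -0.067]
contact_force: [-0.2, -1.0, -0.9]
gripper_width: 0.0179
time: 16.97
tool_pos: [0.5603, 0.1362, 0.1068]
tool_rot: [3.135, 0.005, -0.066]
contact_force: [-0.5, 0.1, -0.5]
gripper_width: 0.0176
t 16.97 pos [0.5603 0.1362 0.1068] rot [ 3.1347  0.0048 -0.0665] todo mm [0.  0.2 0.3] twist -0.001 w 0.0176 F [-0.5  0.1 -0.5]
```

```bash
python3 -m inch '[0,0,3,0,10]' 60; python3 -m inch '[0,0,3,0,10]' 60; python3 -m inch '[0,0,0,0,10,0,0,0,0,10,0,0,0,0,40,0,0,0,0,45,0,0,0,0,45,0,0,0,0,45]' 60;
python3 - <<'E'
from h import *
todo(.5603,.136,.1065)
E
```

```text
time: 17.05
tool_pos: [0.5605, 0.1362, 0.1063]
tool_rot: [3.135, 0.005, -0.066]
contact_force: [-10.7, -0.8, 25.2]
gripper_width: 0.0181
time: 17.13
tool_pos: [0.5605, 0.1362, 0.1064]
tool_rot: [3.134, 0.007, -0.066]
contact_force: [-9.3, -0.7, 18.2]
gripper_width: 0.0177
time: 17.63
tool_pos: [0.5613, 0.1362, 0.1065]
tool_rot: [3.134, 0.004, -0.066]
contact_force: [-0.2, 0.3, 0.1]
gripper_width: 0.0451
t 17.63 pos [0.5613 0.1362 0.1065] rot [ 3.1343  0.0042 -0.066 ] todo mm [-1.   0.3 -0. ] twist -0.001 w 0.0451 F [-0.2  0.3  0.1]
```

```bash
python3 -m inch '[0,0,-4,0,45,0,0,-4,0,45,0,0,-6,0,45,0,0,-8,0,45,0,0,-8,0,45,0,0,-8,0,45,0,0,-8,0,45,0,0,-8,0,45,0,0,-8,0,45,0,0,-4,0,45,0,0,0,0,45,0,0,0,0,45]' 60;
python3 - <<'E'
from h import *
todo(.5545,.0505,.118)
o,k=(310,190),6
f=viewer.grab_frame("side"); np.savez("side6.npz",**f)
a=f["image"][o[1]:o[1]+90,o[0]:o[0]+110]
cv2.imwrite(f"pics/side6.png",cv2.resize(a,None,fx=6,fy=6,interpolation=cv2.INTER_CUBIC))
E
```

```text
time: 18.63
tool_pos: [0.5635, 0.1369, 0.1822]
tool_rot: [3.135, -0.001, -0.066]
contact_force: [0.1, 0.3, 0.1]
gripper_width: 0.045
t 18.63 pos [0.5635 0.1369 0.1822] rot [ 3.1352e+00 -1.4000e-03 -6.6000e-02] todo mm [-3.4 86.4 64.7] twist -0.001 w 0.045 F [0.1 0.3 0.1]
```

View pics/side6.png

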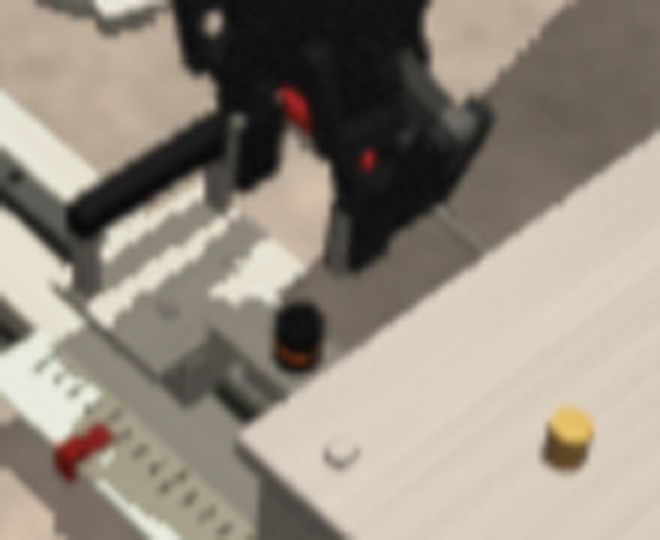

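```bash
python3 -m inch '[0,10,0,0,45,0,10,0,0,45,0,10,0,0,45,0,10,0,0,45,0,10,0,0,45,0,10,0,0,45,0,10,0,0,45,0,5,0,0,45,0,0,0,0,45,0,0,0,0,45]' 60;
python3 - <<'E'
from h import *
todo(.5545,.0505,.118)
E
```

```text
time: 19.52
tool_pos: [0.5555, 0.0513, 0.1792]
tool_rot: [3.133, 0.005, -0.069]
contact_force: [-0.4, 0.1, -0.1]
gripper_width: 0.0453
t 19.52 pos [0.5555 0.0513 0.1792] rot [ 3.1335  0.005  -0.0692] todo mm [-0.7  0.4 61.2] twist -0.004 w 0.0453 F [-0.4  0.1 -0.1]
```

```bash
python3 -m inch '[0,0,3,-0.003,45,0,0,3,0,45,0,0,3,0,45,0,0,3,0,45,0,0,3,0,45,0,0,0,0,45,0,0,0,0,45]' 60;
python3 - <<'E'
from h import *
todo(.5545,.0505,.118)
o,k=(280,160),6
f=viewer.grab_frame("side"); np.savez("side7.npz",**f)
a=f["image"][o[1]:o[1]+100,o[0]:o[0]+110]
cv2.imwrite(f"pics/side7.png",cv2.resize(a,None,fx=6,fy=6,interpolation=cv2.INTER_CUBIC))
E
```

```text
time: 20.1
tool_pos: [0.5553, 0.0533, 0.1621]
tool_rot: [3.135, 0.006, -0.063]
contact_force: [0.3, -0.2, 0.0]
gripper_width: 0.045
t 20.1 pos [0.5553 0.0533 0.1621] rot [ 3.1345  0.0057 -0.0632] todo mm [-0.3  2.5 44.2] twist 0.002 w 0.045 F [ 0.3 -0.2  0. ]
```

View pics/side7.png

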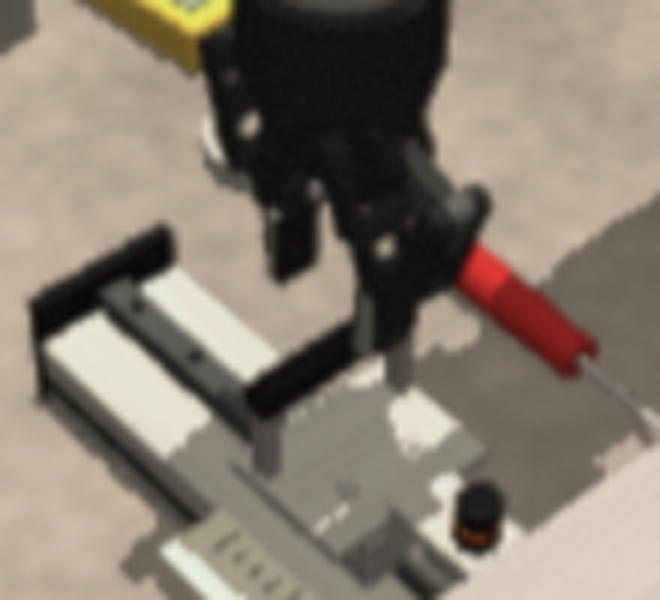

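```bash
python3 -m inch '[0,2.5,3,0,45,0,0,3,0,45,0,0,3,0,45,0,0,3,0,45,0,0,3,0,45,0,0,0,0,45]' 60;
python3 -c "from h import *;todo(.5545,.0505,.118)"
python3 -m inch '[0,0,3,0,45,0,0,3,0,45,0,0,3,0,45,0,0,3,0,45,0,0,3,0,45,0,0,0,0,45]' 60;
python3 -c "from h import *;todo(.5545,.0505,.118)"
```

```text
time: 20.65
tool_pos: [0.5552, 0.0504, 0.1459]
tool_rot: [3.135, 0.005, -0.063]
contact_force: [-0.2, 0.7, 0.8]
gripper_width: 0.0451
t 20.65 pos [0.5552 0.0504 0.1459] rot [ 3.1345  0.0051 -0.0631] todo mm [-0.6 -0.2 28. ] twist 0.002 w 0.0451 F [-0.2  0.7  0.8]
time: 21.15
tool_pos: [0.555, 0.0503, 0.1291]
tool_rot: [3.135, 0.005, -0.063]
contact_force: [-0.1, 0.1, 0.0]
gripper_width: 0.0451
t 21.15 pos [0.555  0.0503 0.1291] rot [ 3.1346  0.0055 -0.0633] todo mm [-0.4 -0.2 11.1] twist 0.002 w 0.0451 F [-0.1  0.1  0. ]
```

```bash

python3 -m inch '[0,0,3,0,45,0,0,3,0,45,0,0,3,0,45,0,0,0,0,45,0,0,0,0,30,0,0,0,0,20,0,0,0,0,8,0,0,0,0,8,0,0,0,0,8]' 60;
python3 - <<'E'
from h import *
todo(.5545,.0505,.118)
f=viewer.grab_frame("top"); np.savez("top8.npz",**f)
cv2.imwrite(f"pics/top8.png",cv2.resize(f["image"][120:230,170:330],None,fx=5,fy=5,interpolation=cv2.INTER_CUBIC))
E
```

```text
time: 21.9
tool_pos: [0.5549, 0.0503, 0.1191]
tool_rot: [3.134, 0.006, -0.06]
contact_force: [0.0, 0.3, -0.6]
gripper_width: 0.0132
t 21.9 pos [0.5549 0.0503 0.1191] rot [ 3.1343  0.0055 -0.0604] todo mm [-0.4 -0.1  1.1] twist 0.005 w 0.0132 F [ 0.   0.3 -0.6]
```

View pics/top8.png

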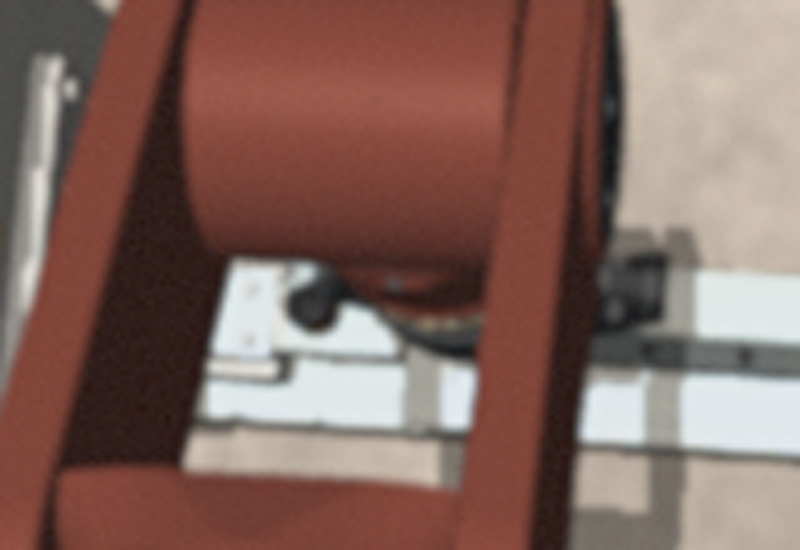

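```bash
python3 - <<'E'
from h import *
f=dict(np.load("top0.npz"));g=dict(np.load("side0.npz"))
o=(208,145)
a=f["image"][o[1]:o[1]+35,o[0]:o[0]+65]
cv2.imwrite("pics/z9.png",cv2.resize(a,None,fx=12,fy=12,interpolation=cv2.INTER_CUBIC))
for uv in((263,155),(263,157),(263,160),(256,158),(230,158),(218,166),(218,168)): print(uv,depthpt(f,uv),f["image"][uv[1],uv[0]])
for uv in((322,264),(320,265),(325,262),(331,268)): print("s",uv,depthpt(g,uv))
print(f["image"][157:172,214:224].mean(2).astype(int))
E
```

```text
(263, 155) [0.62923141 0.08166927 0.05441154] [ 48  56 189]
(263, 157) [0.62668452 0.08275488 0.04597655] [ 45  50 167]
(263, 160) [0.61897199 0.08192727 0.05028032] [ 47  51 191]
(256, 158) [0.62424292 0.09820037 0.04604199] [212 205 193]
(230, 158) [0.6235948  0.1559765  0.04624663] [211 203 191]
(218, 166) [0.60330819 0.17943616 0.05599336] [65 61 61]
(218, 168) [0.59826122 0.17845419 0.05902788] [42 42 41]
s (322, 264) [0.6300057  0.08432028 0.05779745]
s (320, 265) [0.63448296 0.08203364 0.05569998]
s (325, 262) [0.61732981 0.08121499 0.0509519 ]
s (331, 268) [0.61751103 0.10255085 0.04807792]
[[205 203 203 203 203 203 202 202 203 202]
 [203 201 203 203 204 203 203 203 203 202]
 [204 203 203 204 204 203 204 204 203 205]
 [203 202 201 203 202 198 198 202 205 204]
 [198 190 189 200 197 178 176 196 204 198]
 [193 174 176 198 188 147 143 187 205 194]
 [191 166 175 193 176 125 130 183 203 190]
 [194 174 172 173 152 105 116 171 196 188]
 [198 184 159 135 106  77  96 144 182 190]
 [193 182 146  97  62  52  68 113 162 191]
 [175 163 125  73  45  42  56  99 148 175]
 [175 155 111  63  41  40  64 109 153 173]
 [190 172 119  59  39  41  71 128 175 187]
 [194 175 121  63  46  49  77 134 184 196]
 [182 164 126  93  87  82  96 138 181 195]]
```

View pics/z9.png

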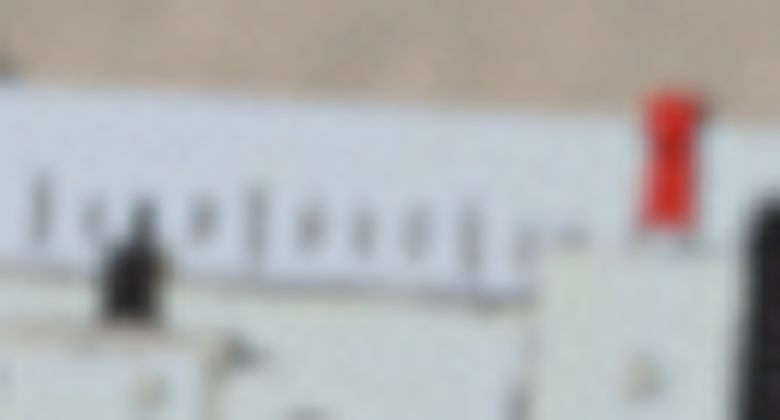

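```bash

python3 -m inch '[0,3,0,0,8,0,4,0,0,8,0,4,0,0,8,0,4,0,0,8,0,4,0,0,8,0,4,0,0,8]' 90;
python3 - <<'E'
from h import *
todo(.5489,-.0467,.119)
E
```

```text
time: 22.45
tool_pos: [0.554, 0.0316, 0.1191]
tool_rot: [-3.139, 0.004, -0.059]
contact_force: [0.6, 6.0, -0.8]
gripper_width: 0.0123
t 22.45 pos [0.554  0.0316 0.1191] rot [-3.1386  0.0039 -0.0593] todo mm [-0.5 78.5 -0.1] twist 0.006 w 0.0123 F [ 0.6  6.  -0.8]
```

```bash

python3 -m inch '[0,5,0,0,8,0,5,0,0,8,0,5,0,0,8,0,5,0,0,8,0,5,0,0,8,0,5,0,0,8,0,5,0,0,8]' 90;
python3 - <<'E'
from h import *
todo(.5489,-.0467,.119)
E
```

```text
time: 23.03
tool_pos: [0.5525, -0.0004, 0.1191]
tool_rot: [-3.129, 0.002, -0.059]
contact_force: [1.8, 7.3, -0.7]
gripper_width: 0.0125
t 23.03 pos [ 5.525e-01 -4.000e-04  1.191e-01] rot [-3.1289e+00  2.0000e-03 -5.8900e-02] todo mm [-0.9 46.4 -0.5] twist 0.006 w 0.0125 F [ 1.8  7.3 -0.7]
```

```bash

python3 -m inch '[0,5,0,0,8,0,5,0,0,8,0,5,0,0,8,0,5,0,0,8,0,5,0,0,8,0,5,0,0,8,0,5,0,0,8]' 90;
python3 - <<'E'
from h import *
todo(.5489,-.0467,.119)
o,k=(280,190),6
f=viewer.grab_frame("side"); np.savez("side10.npz",**f)
a=f["image"][o[1]:o[1]+100,o[0]:o[0]+130]
cv2.imwrite(f"pics/side10.png",cv2.resize(a,None,fx=6,fy=6,interpolation=cv2.INTER_CUBIC))
E
```

```text
time: 23.62
tool_pos: [0.5511, -0.0306, 0.1192]
tool_rot: [-3.118, 0.0, -0.058]
contact_force: [2.1, 9.1, -0.1]
gripper_width: 0.0122
t 23.62 pos [ 0.5511 -0.0306  0.1192] rot [-3.1178e+00  4.0000e-04 -5.7900e-02] todo mm [-1.2 16.2 -0.2] twist 0.007 w 0.0122 F [ 2.1  9.1 -0.1]
```

View pics/side10.png

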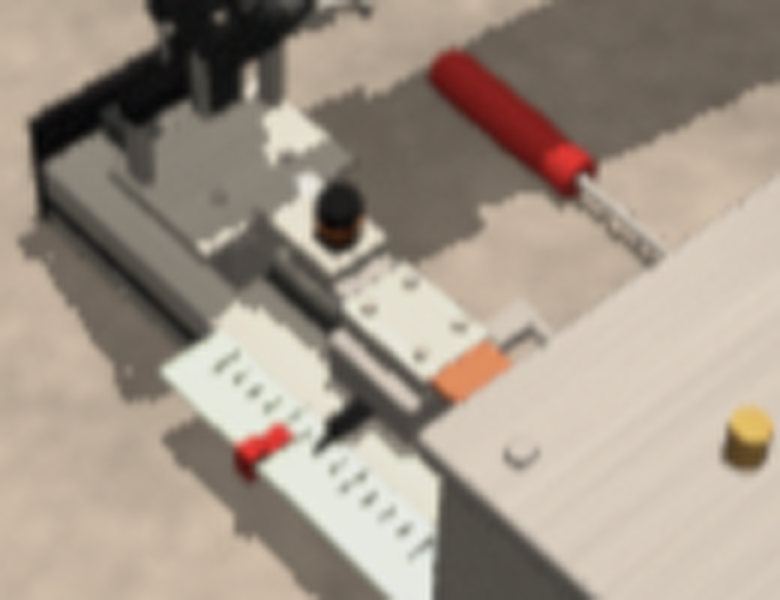

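```bash
cat >> h.py <<'E'
A=0.061; RX=np.array([np.sin(A),np.cos(A),0])
def ptr(f,tip,clip=None):
    im=f["image"];hsv=cv2.cvtColor(im,cv2.COLOR_BGR2HSV)
    m=((hsv[...,1]>150)&((hsv[...,0]<8)|(hsv[...,0]>172))&(hsv[...,2]>80)).astype(np.uint8)
    r=blob(f,m,(312,252,335,278)); 
    P=onplane(f,tip,.052); print("clip",r[0],r[1])
    for z in(.050,.053): C=onplane(f,r[0],z); print("pointer",P,"clip",C,"pointer-clip x mm",1000*(P-C)@RX)
E
python3 - <<'E'
from h import *
f=dict(np.load("side10.npz"))
o=(315,250)
cv2.imwrite("pics/z10.png",cv2.resize(f["image"][o[1]:o[1]+30,o[0]:o[0]+40],None,fx=16,fy=16,interpolation=cv2.INTER_CUBIC))
ptr(f,(280+318.5/6-.5,190+447.5/6-.5))
E
```

```text
clip [322.92592593 264.11111111] [319 261   9   7  27]
pointer [0.60873111 0.09889927 0.052     ] clip [0.62481751 0.0818409  0.05      ] pointer-clip x mm 16.045981403825458
pointer [0.60873111 0.09889927 0.052     ] clip [0.62627625 0.08347407 0.053     ] pointer-clip x mm 14.326924083722483
```

View pics/z10.png

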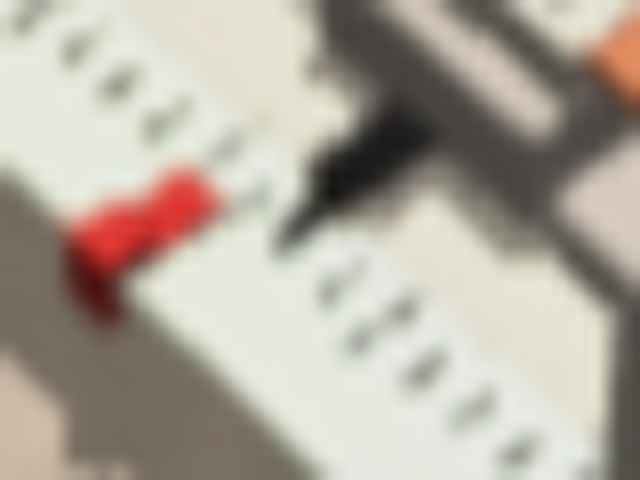

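```bash

python3 -m inch '[0,4,0,0,8,0,4,0,0,8,0,4,0,0,8,0,3,0,0,8]' 90; python3 -m inch '[0,0.5,0,0,8,0,0.5,0,0,8]';
python3 - <<'E'
from h import *
todo(.5489,-.0467,.119)
f=viewer.grab_frame("side"); np.savez("side11.npz",**f)
o=(310,245)
cv2.imwrite("pics/z11.png",cv2.resize(f["image"][o[1]:o[1]+35,o[0]:o[0]+45],None,fx=16,fy=16,interpolation=cv2.INTER_CUBIC))
E
```

```text
time: 24.0
tool_pos: [0.5505, -0.0428, 0.1191]
tool_rot: [-3.112, -0.0, -0.057]
contact_force: [1.4, 9.1, -0.6]
gripper_width: 0.0128
time: 24.17
tool_pos: [0.5505, -0.0431, 0.1192]
tool_rot: [-3.111, -0.0, -0.057]
contact_force: [2.9, 7.8, -0.5]
gripper_width: 0.0125
t 24.17 pos [ 0.5505 -0.0431  0.1192] rot [-3.1112e+00 -3.0000e-04 -5.7200e-02] todo mm [-1.4  3.6  0.1] twist 0.008 w 0.0125 F [ 2.9  7.8 -0.5]
```

View pics/z11.png

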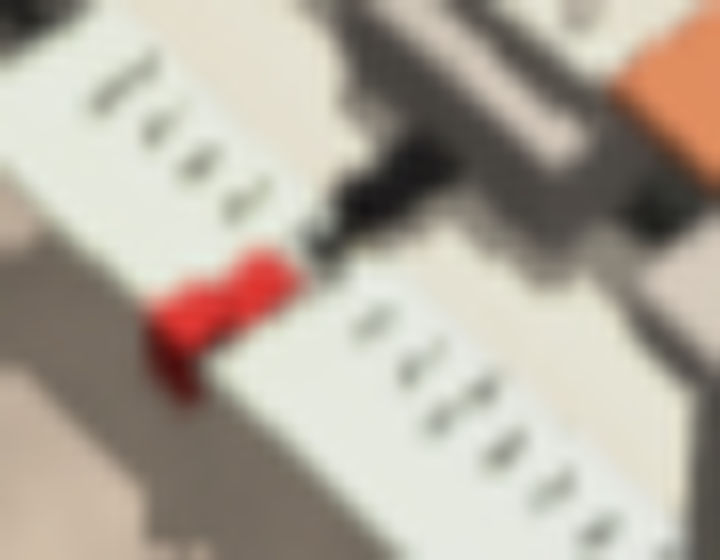

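```bash
python3 - <<'E'
from h import *
f=dict(np.load("side11.npz"))
ptr(f,(329.2,260.0))
# clip frame line at end of clip, z .051
for uv in ((327.0,261.7),): print("clip inner end",onplane(f,uv,.051),1000*(onplane(f,(329.2,260.0),.052)-onplane(f,uv,.051))@RX)
# pointer body centre
for k in (0,-3,-6): pass
# predict: clip midline extended from clip centre along rig y at z .052
RY=np.array([-RX[1],RX[0],0]); C=onplane(f,(322.93,264.11),.051)
for d in(-.02,-.01,0,.01,.02,.03,.04):
    q=proj(f,C-RY*d)[0]; print(d,np.round((q-[310,245]+.5)*16-.5))
E
```

```text
clip [323.03846154 264.        ] [319 261   9   7  26]
pointer [0.60628605 0.08444125 0.052     ] clip [0.62439448 0.08178651 0.05      ] pointer-clip x mm 1.5458782632891939
pointer [0.60628605 0.08444125 0.052     ] clip [0.62585495 0.0834199  0.053     ] pointer-clip x mm -0.17350659904010762
clip inner end [0.61319434 0.08392927 0.051     ] 0.08988826835649409
-0.02 [315. 245.]
-0.01 [265. 279.]
0 [214. 313.]
0.01 [163. 348.]
0.02 [111. 383.]
0.03 [ 59. 419.]
0.04 [  6. 454.]
```

```bash

python3 -m inch '[0,1.5,0,0,8,0,1.2,0,0,8,0,0.7,0,0,8,0,0.7,0,0,8,0,0.7,0,0,8]' 90;
python3 - <<'E'
from h import *
todo(.5489,-.0467,.119)
for n,o in(("side",(310,245)),("top",(205,130))):
    f=viewer.grab_frame(n); np.savez(n+"12.npz",**f)
    a=f["image"][o[1]:o[1]+35,o[0]:o[0]+45] if n=="side" else f["image"][o[1]:o[1]+80,o[0]:o[0]+110]
    cv2.imwrite(f"pics/z{n}12.png",cv2.resize(a,None,fx=16 if n=="side" else 6,fy=16 if n=="side" else 6,interpolation=cv2.INTER_CUBIC))
cv2.imwrite("pics/side12.png",dict(np.load("side12.npz"))["image"])
todo(.5489,-.0467,.119)
E
```

```text
time: 24.63
tool_pos: [0.5504, -0.0439, 0.1192]
tool_rot: [-3.106, -0.001, -0.056]
contact_force: [3.0, 8.0, -1.6]
gripper_width: 0.0126
t 24.63 pos [ 0.5504 -0.0439  0.1192] rot [-3.1064e+00 -7.0000e-04 -5.5900e-02] todo mm [-1.4  2.8  0.1] twist 0.009 w 0.0126 F [ 3.   8.  -1.6]
t 24.73 pos [ 0.5504 -0.0439  0.1192] rot [-3.1064e+00 -8.0000e-04 -5.5900e-02] todo mm [-1.4  2.8  0.1] twist 0.009 w 0.0125 F [ 1.5  8.  -0.9]
```

View pics/zside12.png

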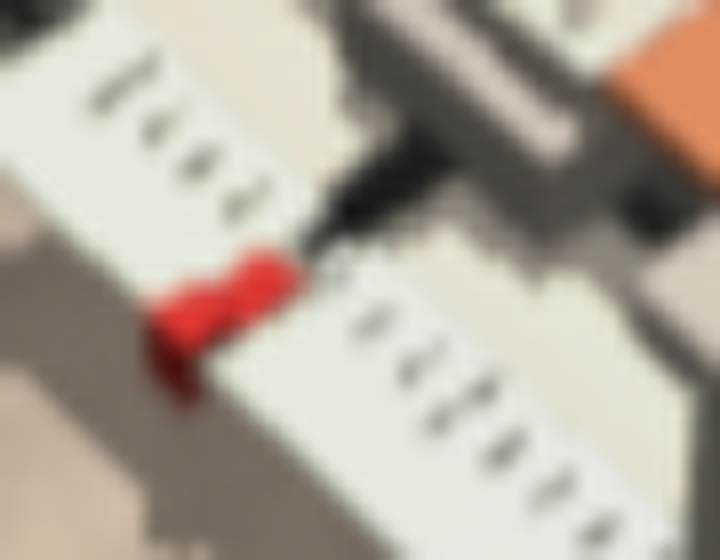

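View pics/ztop12.png

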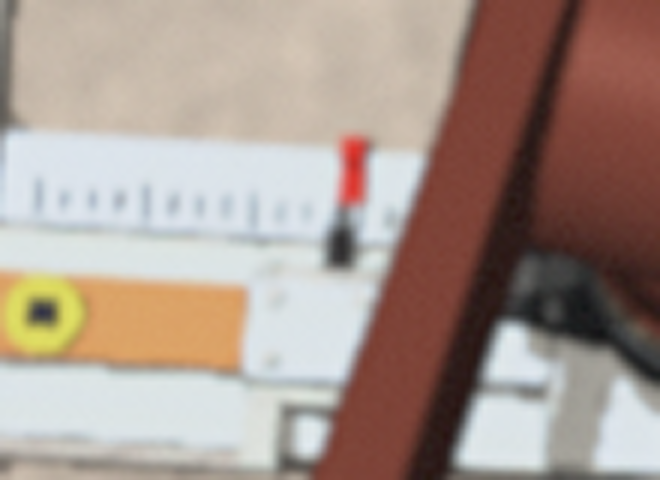

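View pics/side12.png

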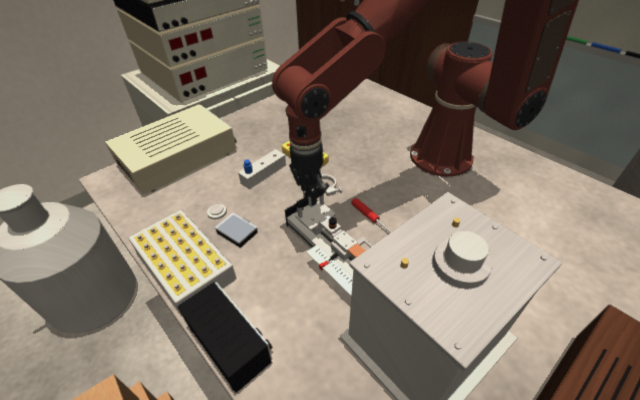

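```bash
python3 - <<'E'
from h import *
f=dict(np.load("top12.npz"))
C=onplane(f,(263.58,157.79),.051)
for uv,z in(((262.4,164.25),.052),((261.6,170.8),.056)): P=onplane(f,uv,z); print(P,C,1000*(P-C)@RX)
f=dict(np.load("side12.npz")); ptr(f,(310+306.5/16-.5,245+248.5/16-.5))
print(f["image"][208:232,325:341].max(2))
o=(300,195);cv2.imwrite("pics/p12.png",cv2.resize(f["image"][o[1]:o[1]+70,o[0]:o[0]+80],None,fx=8,fy=8,interpolation=cv2.INTER_CUBIC))
E
```

```text
[0.60908528 0.08271012 0.052     ] [0.62377989 0.08069518 0.051     ] 1.115376052753987
[0.59371605 0.0834352  0.056     ] [0.62377989 0.08069518 0.051     ] 0.9021724317805563
clip [322.89285714 264.32142857] [319 261   9   9  28]
pointer [0.60731707 0.08359823 0.052     ] clip [0.62529998 0.08224332 0.05      ] pointer-clip x mm 0.25612054789253647
pointer [0.60731707 0.08359823 0.052     ] clip [0.62675675 0.08387484 0.053     ] pointer-clip x mm -1.4611735795354477
[[229 228 226 216 187 127 112 108 107 106 105 104 104 105 104 104]
 [229 228 228 227 212 146 127 112 109 107 105 103 103 102 102 103]
 [228 226 225 220 182 147 137 118 111 107 105 104 103 102 102 103]
 [218 191 185 177 149 141 139 129 120 110 105 105 103 102 103 104]
 [169 149 145 144 139 138 138 136 132 121 106 106 106 104 104 104]
 [137 139 138 137 137 138 138 138 137 128 108 107 107 106 106 105]
 [137 138 141 140 137 137 138 136 128 112 102 108 108 109 108 107]
 [141 151 170 167 147 140 134 124 109  94  96 107 110 109 109 108]
 [167 188 213 212 195 159 114  96  90  96 100 107 109 108 108 108]
 [158 185 225 226 210 1
[... 282 characters left out ...]
  32  32  64 105 109 108 107]
 [228 227 220 165  60  20  24  26  24  22  31  69 112 111 108 108]
 [228 228 221 172  64  18  19  18  16  18  47 105 159 135 112 108]
 [228 228 221 170  77  41  25  19  23  40  72 135 205 190 139 114]
 [224 227 220 158  74  62  59  48  56  78  74 133 221 221 192 147]
 [196 223 223 186  76  51  54  45  51  64  66 138 221 223 210 156]
 [143 195 222 209 103  40  30  29  31  51 114 193 218 189 160 125]
 [102 137 186 215 178 108  77  74  80 116 184 211 183 131 108 116]
 [ 86  90 126 184 214 193 187 187 187 185 181 159 129 113 132 167]
 [ 88  79  88 126 178 207 222 222 217 181 131 107 129 173 185 200]
 [104  92  81  91 117 159 198 187 163 130 111 134 180 206 207 204]]
```

View pics/p12.png

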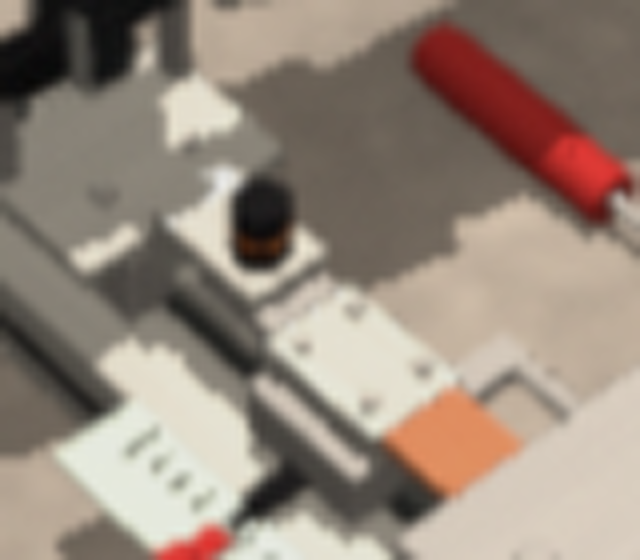

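```bash
python3 - <<'E'
from h import *
todo(.5489,-.0467,.119); print(np.abs(env.get_obs()["joint_velocities"]).max())
print(order.sign_off())
E
```

```text
t 24.73 pos [ 0.5504 -0.0439  0.1192] rot [-3.1064e+00 -8.0000e-04 -5.5900e-02] todo mm [-1.4  2.8  0.1] twist 0.009 w 0.0125 F [ 1.5  8.  -0.9]
0.0014814005942076687
the job is handed in; nothing more can be done
None
```

The pin is seated through the fork and lug, the slide is drawn out to the red clip, and I handed the job in at 24.7 s with the gripper still holding the handle (90 N grip set).

- **Pin:** pressed with about 20–25 N, it stopped at the height expected for its head being home. The last side picture shows it upright on the fork, with the fingers well clear of it. I judged the pin's seat after the pull from that picture only and did not measure its height again.
- **Pointer:** the top view puts it about 1 mm short of the clip's middle. The side view gives between 0.3 mm short and 1.5 mm past, depending on the assumed clip height. All of that is inside the ±5 mm allowed.
- **Disagreement:** my first estimate from the starting pictures needed about 95 mm of slide travel, while the handle moved about 94 mm. That is within the play and calibration error, so I went by the direct pointer-to-clip views.
- **Holding:** the arm was still, and about 8 N of spring pull showed at the wrist.
- **Tilt:** the tool leaned to about 0.035 rad during the pull. I could not correct it with the moves available, and it did not affect the grip.
- **Bystanders:** the bystanders I could see in the last side picture look unmoved. The clamp and meter were partly hidden by the gripper, and I did not measure any of them.

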